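# Lay the red half-sole pattern on the rubber blank

## Task

Slide the red half-sole pattern, flat on the white riser, towards the robot until more than half of its tail sticks out past the riser's near edge. Then take it by the tail and lay it flat on the wooden block ready for marking out, its wide part centred and straight on the black rubber blank and its tail hanging out over the block's near edge, and let go. Do not let it fall, and leave the blue pattern where it lies.

Things in the scene. Friction and masses are not known exactly. Their poses are not given: they have to be found in the camera images.
- red_pattern: Red flat plastic sheet, 160 mm long, 3 mm thick, 50 g, loose on the riser, tail towards the robot. Origin: tail middle, underside; +x towards the wide part, z up. Tail x -30 to 30 mm, 46 mm wide; wide part x 30 to 130, up to 90 wide, round front end. Mass centre x 55. Slides under shut fingertips pressing about 4 N at x 80; once overhanging, the tail can be gripped across its width.
- blue_pattern: Blue half-sole pattern of the same shape, size and frame as the red one, loose on the other half of the same riser. Leave it alone.
- riser: White-topped plywood riser fixed to the table at the robot's left or right, 220 mm (x) by 300 mm (y), smooth flat top 60 mm above the table. Origin: centre of its underside, on the table; x points away from the robot, so the edge nearest the robot is at x = -110 mm. In front of that edge the space is free down to the table.
- block: Dark wooden block fixed to the table, opposite the riser, 110 mm (x) by 150 (y) by 50 high; on top, centred, a fixed black rubber blank 108 (x) by 110 (y), its face 55 mm above the table. Origin: centre of the block's underside; x away from the robot, near edge at x = -55 mm. With the pattern's wide part centred on the blank, its tail middle is at x = -80 mm, y = 0, its x along block x.

How it is judged (in metres and radians):
On the way:
1. the red pattern lies flat on the riser with the middle of its tail past the near edge (x of red_pattern in the frame of riser between -0.19 and -0.11 m and y of red_pattern in the frame of riser between -0.16 and 0.16 m and z of red_pattern in the frame of riser between 0.056 and 0.064 m and angle between red_pattern's own z axis and vertical below 0.08 rad), for 0.2 s.
At the end, for the whole second after the job is handed in: The red pattern lies flat, still and let go on the rubber blank, tail over the near edge: tail middle within 20 mm along and 20 mm across of the point 80 mm from the block's centre towards the near edge, straight with the block within 11 degrees (x of red_pattern in the frame of block between -0.1 and -0.06 m and y of red_pattern in the frame of block between -0.02 and 0.02 m and z of red_pattern in the frame of block between 0.05 and 0.06 m and angle between the x axis of red_pattern and the x axis of block, either way round below 0.2 rad and angle between red_pattern's own z axis and vertical below 0.08 rad and linear speed of red_pattern below 0.02 m/s); the robot touches nothing.
It fails at once if the red pattern falls below the level of the riser and block tops (height (world z) of red_pattern below 0.035 m).
It fails at once if the blue pattern is moved by more than 20 mm (distance of blue_pattern from where it was at the start of the episode above 0.02 m).
It also fails if it takes over 54 s, if anything falls off the work surface, if the arm or the gripper's body presses on something with over 40 N, if the wrist force passes 120 N, or if a joint passes its speed limit or range.

## Robot

A 7-joint arm with a two-finger parallel gripper is mounted at the origin on the work surface. World frame = base frame: x ahead of the robot, y to its left, z up, the work surface at z = 0. Lengths are in m, angles in degrees, forces in N, time in s.
With the tool pointing down it reaches from about 0.425 to 0.825 m from the base axis. Payload 3.6 kg.
Tool frame: the origin (TCP) lies at the very end of the fingers, on their centre line; the grasp point (between the pads) lies behind it (grip_point_offset is the z of the grasp point in the tool frame, in m); z points along the fingers, y is the line along which they close (so a half turn about z gives the same grasp; the last joint's range is limited). The gripper opens to 93 mm and grips with 3 to 60 N. Pads are 15 mm wide; open, the fingers measure 128 mm over their backs; the gripper's body (75 mm by 188 mm) begins 65 mm behind the grasp point.
Start: joints at [62.08, 35.231, -0.722, 81.555, 0.464, 63.22, -2.315], TCP at [0.289, -0.582, 0.219] pointing down, gripper open.
Joint ranges: [-178.69, 178.69], [-17.37, 117.87], [-77.05, 75.6], [15.02, 138.74], [-78.02, 258.01], [0.78, 113.62], [-162.83, 162.83]. Speed limits (degrees/s): [159.86, 159.86, 180, 180, 180, 180, 180].

## Interface

Orientations are given as [roll, pitch, yaw] about the fixed x, y, z axes, in that order (R = Rz(yaw) Ry(pitch) Rx(roll)).
In Python, from cell import read_state, get_image, camera_params, close_job, grip_point_offset gives the robot as it stands.
- The arm moves only by the shell command python3 -m pendant 'ROWS' [OPENING] [FORCE]. ROWS is JSON, a list of rows, each an object with "xyz": the shift along the tool's x, y, z in m, a list of three; "rotation": the turn, a rotation vector about the tool's x, y, z in degrees, a list of three. A call has 1 to 5 rows; each row shifts and turns the commanded pose from where the row before left it, along the tool's axes as they then stand; what a row does not reach is not made up. A row lasts 1/10 s, in which the tool goes at most 50 mm and 8.59 degrees, less where a joint would pass 70% of its speed; a pose out of reach is approached as far as the arm can. A call with a gripper value outside its range is refused whole. OPENING is the finger opening in m, from 0 to 0.093, set as the call begins (- or left out, the last holds). The fingers move at their own pace and stop on an object; FORCE is the grip in N (left out, the last holds). Time passes only in rows, so rows that do not move let the fingers close. It gives the time, the measured TCP pose, the force, the opening and the grip force at its end, in the units of the state.
- read_state(): the state, without advancing time (a new reading comes with each control period).
- get_image(name): name is "side" or "top"; returns (picture, depth): 384x512x3 uint8, red, green, blue; 384x512 float32, m along the optical axis (not along the pixel's ray), 0 where there is no reading.
- camera_params(name): a dict with "fov_y" (degrees; the focal length in pixels is half the picture's height over the tangent of half this angle, whatever the lens; pixels are square), "cx", "cy" (the principal point, pixels), "distortion" ([k1, k2, p1, p2, k3] as OpenCV has them; the pictures are not rectified), "rvec" (rotation vector, rad) and "tvec" (3), from world to camera coordinates, as OpenCV has them. Camera axes: x right, y down, z forward; pixel columns grow to the right and rows downward; lengths in m; the calibration is good to about 2 mm. A picture is of the moment at which its call begins. camera_params takes no time and is no camera call.
- close_job(): hands the job in; it is judged then, once.
The state is a dict: "time": time; "joint_positions": joint angles; "joint_vel": joint speeds; "tau": joint torques, N m; "tcp_pos": TCP position; "tcp_rot": TCP orientation; "contact_force": force on the tool from outside, world axes, zero at the start; "moment": the same for the moment, N m; "width": finger opening in m; "grip_force": force on a finger pad.
Only numpy, scipy, OpenCV 4.12 (cv2) and the standard library are available. Lean on these libraries where they do the work, as an engineer would, in place of code of your own. Each camera call takes 0.05 s, during which the arm holds its last target. There are 200 camera calls.

## Working session

There is one attempt and no reset: what is moved stays moved. The work goes in short steps, Python scripts to look and compute and a shell command to move; the robot and the scene stay as the last step left them, time stands still between calls to the robot, and variables do not carry over. Pictures are saved under pics/ and viewed, at most 10 in all, crops included, and the job is handed in when it is done.

```bash
ls; mkdir -p pics; cat > h.py <<'E'
import numpy as np, cv2
from cell import *
def cam(n):
    p=camera_params(n); f=192/np.tan(np.radians(p["fov_y"])/2)
    return np.array([[f,0,p["cx"]],[0,f,p["cy"]],[0,0,1]]),np.array(p["distortion"],float),cv2.Rodrigues(np.array(p["rvec"],float))[0],np.array(p["tvec"],float).ravel()
def pts(n,mask,d):
    K,D,R,t=cam(n); v,u=np.nonzero(mask&(d>0))
    q=cv2.undistortPoints(np.stack([u,v],1).astype(float)[:,None],K,D)[:,0]
    z=d[v,u]; return (np.c_[q*z[:,None],z]-t)@R, np.c_[u,v]
def onplane(n,uv,h):
    K,D,R,t=cam(n); q=cv2.undistortPoints(np.array(uv,float).reshape(-1,1,2),K,D)[:,0]
    r=np.c_[q,np.ones(len(q))]@R; c=-R.T@t
    return c+r*((h-c[2])/r[:,2])[:,None]
E
python3 - <<'E'
from h import *
a,d=get_image("top"); b,_=get_image("side"); np.savez("s0.npz",a=a,d=d,b=b)
cv2.imwrite("pics/top0.png",a[...,::-1]);cv2.imwrite("pics/side0.png",b[...,::-1])
print(read_state(),grip_point_offset)
for n in("top","side"):
    K,D,R,t=cam(n);print(n,-R.T@t,R[2])
E
```

```text
pics
{'time': 0.1, 'joint_positions': array([62.08175501, 35.28491266, -0.72400154, 81.63014306,  0.46424921,
       63.21936341, -2.31631025]), 'joint_vel': array([ 0.1031387 ,  0.07174965,  0.0523973 , -0.17418789, -0.00729363,
       -0.11847593, -0.02076155]), 'tau': array([ 1.52113022e-03, -4.60042477e+01,  2.09991653e-01, -1.66244978e+01,
       -6.11870759e-02,  1.69531186e-02,  1.21099661e-04]), 'tcp_pos': array([ 0.28872042, -0.58157634,  0.21759487]), 'tcp_rot': array([-1.79868449e+02,  1.08178297e-03,  2.64030802e+01]), 'contact_force': array([-8.21958531e-05,  1.62448115e-01, -8.93600724e-01]), 'moment': array([0.03247195, 0.01070333, 0.0027684 ]), 'grip_force': 0.0, 'width': 0.09294482208938766} -0.0188
top [ 0.45065379 -0.00475052  1.14166672] [ 0.07923557  0.00235194 -0.99685315]
side [ 0.26065307 -0.50829037  0.56916216] [ 0.40231685  0.62844373 -0.6657324 ]
```

View pics/top0.png

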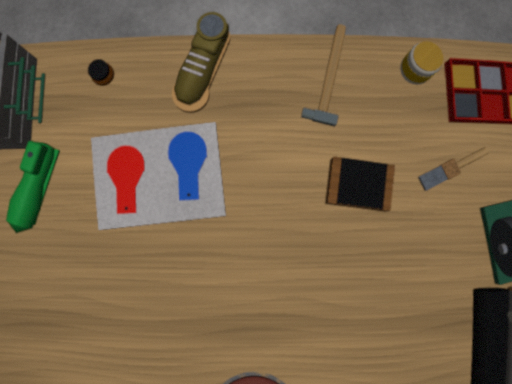

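The top view shows the riser on the left (corners ~(92,138), (215,123), (224,215), (99,229)), with red at ~(126,180), tail down, and blue at ~(188,165). The block is on the right at ~(360,184), and the gripper is at ~(490,335).

```bash
cat >> h.py <<'E'
def big(m):
    n,l,s,_=cv2.connectedComponentsWithStats(m.astype(np.uint8)); return l==1+np.argmax(s[1:,4])
def pat(a,h,col=0,box=None):
    a=a.astype(int); o=2-col
    m=(a[...,col]>a[...,1]+50)&(a[...,col]>a[...,o]+50)
    if box: k=np.zeros_like(m);k[box[1]:box[3],box[0]:box[2]]=1;m&=k
    m=big(m); c=max(cv2.findContours(m.astype(np.uint8),0,1)[0],key=len)[:,0]
    mm=np.zeros(m.shape,np.uint8);cv2.drawContours(mm,[c[:,None]],-1,1,-1)
    v,u=np.nonzero(mm);P=onplane("top",np.c_[u,v],h)[:,:2]
    c=P.mean(0);w,V=np.linalg.eigh(np.cov((P-c).T));ax=V[:,1]*np.sign(V[0,1])
    s=(P-c)@ax;lo,hi=np.percentile(s,[.3,99.7])
    return dict(centroid=c,yaw=np.degrees(np.arctan2(ax[1],ax[0])),tail_mid_from_ends=c+ax*((lo+hi)/2-50),len=hi-lo,tm=c-ax*55, wid=np.ptp((P-c)@[-ax[1],ax[0]]))
E
python3 - <<'E'
from h import *
s=np.load("s0.npz");a=s["a"].astype(int);d=s["d"]
np.set_printoptions(precision=4,suppress=True)
print("red",pat(a,.063,0,(80,100,240,240)));print("blue",pat(a,.063,2,(80,100,240,240)))
g=(a.max(2)-a.min(2)<25)&(a.min(2)>110); k=np.zeros(g.shape,bool);k[110:240,85:235]=1;g=big(g&k)
c=np.argwhere(g)[:,::-1].astype(np.float32);r=cv2.minAreaRect(onplane("top",c,.06)[:,:2].astype(np.float32)*1000);print("riser",r,cv2.boxPoints(r))
P,_=pts("top",g,d);print("riser z",np.median(P[:,2]))
k[:]=0;k[145:225,315:405]=1
b=big((a.max(2)<50)&k);c=np.argwhere(b)[:,::-1]
r=cv2.minAreaRect(onplane("top",c,.055)[:,:2].astype(np.float32)*1000);print("blank",r,cv2.boxPoints(r))
P,_=pts("top",b,d);print(np.median(P[:,2]))
# block by depth
P,uv=pts("top",k,d);q=P[(P[:,2]>.04)][:,:2].astype(np.float32)*1000;r=cv2.minAreaRect(q);print("block",r,cv2.boxPoints(r))
E
```

```text
red {'centroid': array([0.5792, 0.2979]), 'yaw': np.float64(2.0349489893485027), 'tail_mid_from_ends': array([-49.3967,  -1.4778]), 'len': np.float64(0.15902256234392215), 'tm': array([-54.3861,  -1.6551]), 'wid': np.float64(0.08923140089127807)}
blue {'centroid': array([0.6098, 0.152 ]), 'yaw': np.float64(2.3361868678823114), 'tail_mid_from_ends': array([-49.3564,  -1.8865]), 'len': np.float64(0.1560322968076195), 'tm': array([-54.3445,  -2.09  ]), 'wid': np.float64(0.08855967433431194)}
riser ((579.2186279296875, 225.31961059570312), (220.3340301513672, 300.2375183105469), 6.197638511657715) [[453.4889 362.6675]
 [485.9021  64.1848]
 [704.9484  87.9717]
 [672.5352 386.4544]]
riser z 0.06051024571873351
blank ((557.7681884765625, -253.23471069335938), (108.02796936035156, 107.15193939208984), 82.15312194824219) [[ 497.3195 -299.4284]
 [ 603.4682 -314.0574]
 [ 618.2168 -207.041 ]
 [ 512.0682 -192.412 ]]
0.054546089255229885
block ((558.7705078125, -253.05059814453125), (151.28192138671875, 111.24259948730469), 82.3519515991211) [[ 493.5771 -320.6162]
 [ 603.8301 -335.4212]
 [ 623.9639 -185.485 ]
 [ 513.7109 -170.68  ]]
```

View pics/side0.png

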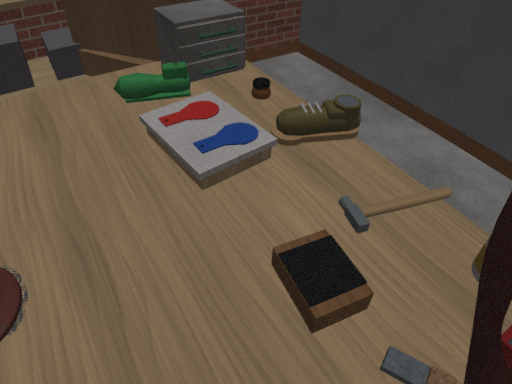

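Riser centre (0.579, 0.225), yaw 6.2°. Block centre (0.558, -0.253), yaw -7.8°. Red tail middle is at about (0.524, 0.296), yaw 2°. I'll turn the tool to yaw 2°, shut the fingers, and go above x = 80 mm on the red pattern.

```bash
python3 -m pendant '[{"xyz":[0,0,0],"rotation":[0,0,8.1]},{"xyz":[0,0,0],"rotation":[0,0,8.1]},{"xyz":[0,0,0],"rotation":[0,0,8.2]},{"xyz":[0.0173,-0.0435,0],"rotation":[0,0,0]},{"xyz":[0.0173,-0.0435,0],"rotation":[0,0,0]}]' 0 20
python3 -m pendant '[{"xyz":[0.0173,-0.0435,0],"rotation":[0,0,0]},{"xyz":[0.0173,-0.0435,0],"rotation":[0,0,0]},{"xyz":[0.0173,-0.0435,0],"rotation":[0,0,0]},{"xyz":[0.0173,-0.0435,0],"rotation":[0,0,0]},{"xyz":[0.0173,-0.0435,0],"rotation":[0,0,0]}]'
```

```text
time: 0.6
tcp_pos: [0.3198, -0.4935, 0.2176]
tcp_rot: [-180.0, 0.1, 1.8]
contact_force: [1.0, -0.2, 0.8]
width: 0.0575
grip_force: 0.0
time: 1.1
tcp_pos: [0.3995, -0.2716, 0.2185]
tcp_rot: [-180.0, 0.0, 2.0]
contact_force: [0.8, 0.1, 1.1]
width: 0.0176
grip_force: 0.0
```

```bash
python3 -m pendant '[{"xyz":[0.0173,-0.0433,0],"rotation":[0,0,0]},{"xyz":[0.0173,-0.0433,0],"rotation":[0,0,0]},{"xyz":[0.0173,-0.0433,0],"rotation":[0,0,0]},{"xyz":[0.0173,-0.0433,0],"rotation":[0,0,0]},{"xyz":[0.0173,-0.0433,0],"rotation":[0,0,0]}]'
python3 -m pendant '[{"xyz":[0.0173,-0.0433,0],"rotation":[0,0,0]},{"xyz":[0.0173,-0.0433,0],"rotation":[0,0,0]},{"xyz":[0.0173,-0.0433,0],"rotation":[0,0,0]},{"xyz":[0.0173,-0.0433,0.02],"rotation":[0,0,0]},{"xyz":[0.0173,-0.0433,0.02],"rotation":[0,0,0]}]'
python3 -m pendant '[{"xyz":[0.0173,-0.0433,0.015],"rotation":[0,0,0]},{"xyz":[0.0173,-0.0433,0.015],"rotation":[0,0,0]},{"xyz":[0.0173,-0.0433,0.01],"rotation":[0,0,0]},{"xyz":[0,0,0.03],"rotation":[0,0,0]},{"xyz":[0,0,0.015],"rotation":[0,0,0]}]'
python3 -m pendant '[{"xyz":[0,0,0.01],"rotation":[0,0,0]},{"xyz":[0,0,0],"rotation":[0,0,0]},{"xyz":[0,0,0],"rotation":[0,0,0]}]'
python3 - <<'E'
from h import *
a,d=get_image("top");cv2.imwrite("pics/t1.png",cv2.resize(a[90:250,60:260,::-1],None,fx=4,fy=3.7))
print(read_state()["contact_force"],read_state()["joint_positions"])
E
```

```text
time: 1.6
tcp_pos: [0.4784, -0.0524, 0.2186]
tcp_rot: [-180.0, 0.0, 2.0]
contact_force: [1.1, -0.6, 0.4]
width: 0.0006
grip_force: 0.0
time: 2.1
tcp_pos: [0.5574, 0.1657, 0.179]
tcp_rot: [-180.0, -0.1, 2.0]
contact_force: [0.9, -0.8, 0.2]
width: 0.001
grip_force: 0.0
time: 2.6
tcp_pos: [0.6018, 0.2966, 0.0908]
tcp_rot: [179.9, 0.3, 2.2]
contact_force: [-1.4, -0.5, -1.1]
width: 0.0004
grip_force: 0.0
time: 2.9
tcp_pos: [0.6049, 0.2942, 0.0852]
tcp_rot: [180.0, -0.1, 1.9]
contact_force: [-0.1, 0.3, -0.2]
width: 0.0007
grip_force: 0.0
[ 0.31362038  0.36799042 -1.24832805] [ -27.14771495   44.89474124   -1.25144925   85.43450842    1.19137868
   49.54620707 -116.90141842]
```

View pics/t1.png

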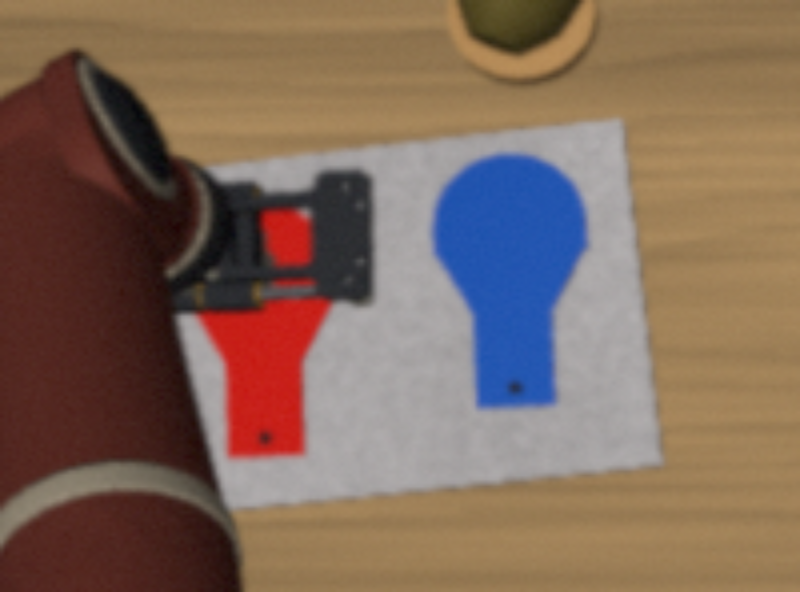

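The image shows the shut gripper over the wide part, with red's tail clear at crop ~(265,400), still on the riser, and blue untouched. I'll shift 4 mm left and go down until contact.

```bash
python3 -m pendant '[{"xyz":[0,-0.004,0.01],"rotation":[0,0,0]},{"xyz":[0,0,0.006],"rotation":[0,0,0]},{"xyz":[0,0,0],"rotation":[0,0,0]},{"xyz":[0,0,0],"rotation":[0,0,0]}]'
for i in 1 2 3; do python3 -m pendant '[{"xyz":[0,0,0.002],"rotation":[0,0,0]},{"xyz":[0,0,0],"rotation":[0,0,0]},{"xyz":[0,0,0],"rotation":[0,0,0]}]'; done
```

```text
time: 3.35
tcp_pos: [0.6037, 0.2995, 0.068]
tcp_rot: [180.0, 0.0, 2.0]
contact_force: [0.3, -0.9, 0.2]
width: 0.0004
grip_force: 0.0
time: 3.65
tcp_pos: [0.604, 0.2995, 0.0663]
tcp_rot: [-180.0, -0.0, 2.0]
contact_force: [0.2, 0.4, 0.0]
width: 0.0005
grip_force: 0.0
time: 3.95
tcp_pos: [0.6038, 0.2995, 0.0642]
tcp_rot: [180.0, 0.0, 2.0]
contact_force: [0.0, 0.4, -1.2]
width: 0.0003
grip_force: 0.0
time: 4.25
tcp_pos: [0.6043, 0.2998, 0.0635]
tcp_rot: [-180.0, -0.1, 2.0]
contact_force: [-1.3, -0.7, 4.9]
width: 0.0003
grip_force: 2.7
```

Contact at about 4.9 N. I'll slide a first stretch and check.

```bash
python3 -m pendant '[{"xyz":[-0.003,0,0],"rotation":[0,0,0]},{"xyz":[-0.006,0,0],"rotation":[0,0,0]},{"xyz":[-0.008,0,0],"rotation":[0,0,0]},{"xyz":[-0.008,0,0],"rotation":[0,0,0]},{"xyz":[-0.005,0,0],"rotation":[0,0,0]}]'
python3 -m pendant '[{"xyz":[0,0,0],"rotation":[0,0,0]},{"xyz":[0,0,0],"rotation":[0,0,0]}]'
cat >> h.py <<'E'
def tail(a,h=.063,box=(80,100,240,300)):
    # rectangle of the tail visible below the gripper: lowest 45 mm, end middle + yaw
    a=a.astype(int);m=(a[...,0]>a[...,1]+50)&(a[...,0]>a[...,2]+50)&(a[...,0]>120)
    k=np.zeros_like(m);k[box[1]:box[3],box[0]:box[2]]=1
    v,u=np.nonzero(big(m&k));P=onplane("top",np.c_[u,v],h)[:,:2]
    Q=P[P[:,0]<np.percentile(P[:,0],.5)+.045]
    r=cv2.minAreaRect((Q*1000).astype(np.float32));b=cv2.boxPoints(r);b=b[np.argsort(b[:,0])]
    n=b[:2].mean(0);f=b[2:].mean(0);ax=(f-n)/np.linalg.norm(f-n)
    tm=(n+ax*30-ax*.5)/1000
    def fr(c,y):
        y=np.radians(y);d=tm-c;return np.array([d@[np.cos(y),np.sin(y)],d@[-np.sin(y),np.cos(y)]])
    return dict(tm=tm,yaw=np.degrees(np.arctan2(ax[1],ax[0])),wid=np.linalg.norm(b[0]-b[1]),riser=fr([.5792,.2253],6.2),block=fr([.558,-.253],-7.75))
E
python3 - <<'E'
from h import *
print(tail(np.load("s0.npz")["a"]))
a,d=get_image("top");print(tail(a))
E
```

```text
time: 4.75
tcp_pos: [0.5745, 0.2991, 0.0634]
tcp_rot: [-179.9, -0.2, 2.0]
contact_force: [1.2, -0.5, 4.8]
width: 0.0006
grip_force: 2.5
time: 4.95
tcp_pos: [0.5736, 0.2992, 0.0634]
tcp_rot: [-179.9, -0.0, 2.0]
contact_force: [-0.7, 0.8, 7.2]
width: 0.0004
grip_force: 3.6
{'tm': array([0.52152646, 0.29642898], dtype=float32), 'yaw': np.float32(0.6293279), 'wid': np.float32(45.531796), 'riser': array([-0.04965433,  0.07694165]), 'block': array([-0.1102314 ,  0.53949195])}
{'tm': array([0.48968643, 0.2953903 ], dtype=float32), 'yaw': np.float32(4.7078123), 'wid': np.float32(46.368717), 'riser': array([-0.08142029,  0.07934776]), 'block': array([-0.14164053,  0.53416911])}
```

It slides with the fingers. Another 50 mm.

```bash
python3 -m pendant '[{"xyz":[-0.003,0,0],"rotation":[0,0,0]},{"xyz":[-0.006,0,0],"rotation":[0,0,0]},{"xyz":[-0.008,0,0],"rotation":[0,0,0]},{"xyz":[-0.008,0,0],"rotation":[0,0,0]},{"xyz":[-0.008,0,0],"rotation":[0,0,0]}]'
python3 -m pendant '[{"xyz":[-0.007,0,0],"rotation":[0,0,0]},{"xyz":[-0.006,0,0],"rotation":[0,0,0]},{"xyz":[-0.004,0,0],"rotation":[0,0,0]},{"xyz":[0,0,0],"rotation":[0,0,0]},{"xyz":[0,0,0],"rotation":[0,0,0]}]'
python3 - <<'E'
from h import *
a,d=get_image("top");print(tail(a))
cv2.imwrite("pics/t2.png",cv2.resize(a[90:250,60:260,::-1],None,fx=4,fy=3.7))
E
```

```text
time: 5.5
tcp_pos: [0.5419, 0.2979, 0.0634]
tcp_rot: [-179.9, -0.2, 2.0]
contact_force: [1.6, 0.2, 6.5]
width: 0.0004
grip_force: 2.8
time: 6.0
tcp_pos: [0.524, 0.2974, 0.0634]
tcp_rot: [-179.9, -0.1, 2.0]
contact_force: [-0.7, -0.3, 7.4]
width: 0.0004
grip_force: 3.7
{'tm': array([0.44082454, 0.2932279 ], dtype=float32), 'yaw': np.float32(0.380642), 'wid': np.float32(49.96845), 'riser': array([-0.13022993,  0.08247506]), 'block': array([-0.18976451,  0.52543739])}
```

View pics/t2.png

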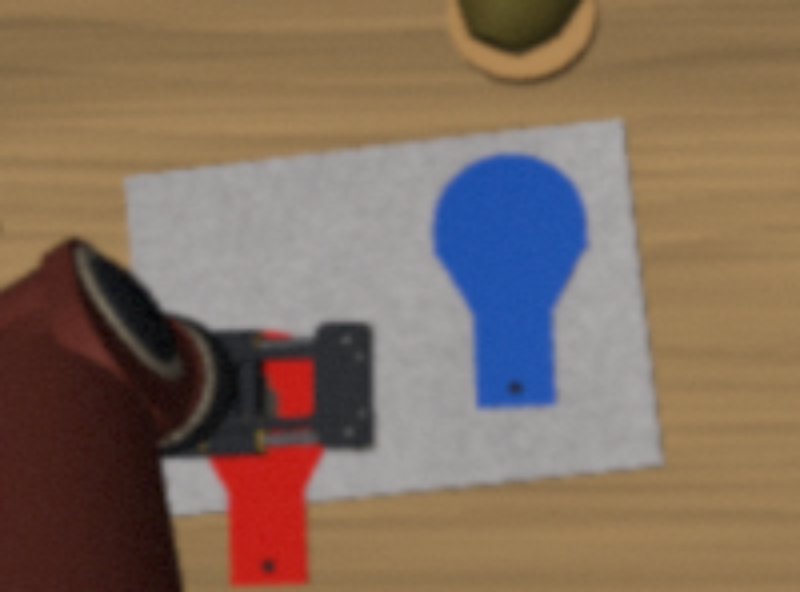

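The picture shows red's tail about 50 mm past the near edge (tail end at crop (268,582), edge at ~(268,502)), with blue unmoved. I'll lift off and measure the tail's midline.

```bash
python3 -m pendant '[{"xyz":[0,0,-0.01],"rotation":[0,0,0]},{"xyz":[0,0,-0.03],"rotation":[0,0,0]},{"xyz":[0.02,0,-0.04],"rotation":[0,0,0]},{"xyz":[0.04,0,-0.02],"rotation":[0,0,0]},{"xyz":[0.04,0,0],"rotation":[0,0,0]}]' 0.085
python3 -m pendant '[{"xyz":[0,0,0],"rotation":[0,0,0]},{"xyz":[0,0,0],"rotation":[0,0,0]}]'
cat >> h.py <<'E'
def mid(a,h=.063,box=(80,100,240,300),inner=45):
    a=a.astype(int);m=(a[...,0]>a[...,1]+50)&(a[...,0]>a[...,2]+50)&(a[...,0]>120)
    k=np.zeros_like(m);k[box[1]:box[3],box[0]:box[2]]=1
    m=big(m&k);vs=np.nonzero(m.any(1))[0];v1=vs.max();M=[]
    for v in range(v1-22,v1-1):
        u=np.nonzero(m[v])[0];M.append([(u[0]+u[-1])/2,v,np.ptp(u)+1])
    M=np.array(M);P=onplane("top",M[:,:2],h);p=np.polyfit(P[:,0],P[:,1],1)
    return dict(yaw=np.degrees(np.arctan(p[0])),widths_px=M[:,2],y_at=lambda x:np.polyval(p,x))
E
python3 - <<'E'
from h import *
for a in(np.load("s0.npz")["a"],get_image("top")[0]):
    t=tail(a);m=mid(a);print(t,m["yaw"],m["widths_px"],m["y_at"](t["tm"][0]))
cv2.imwrite("pics/t3.png",a[...,::-1])
E
```

```text
time: 6.55
tcp_pos: [0.6259, 0.3017, 0.1672]
tcp_rot: [-179.8, -0.4, 2.1]
contact_force: [0.8, 0.7, -0.1]
width: 0.0354
grip_force: 0.0
time: 6.75
tcp_pos: [0.6228, 0.2995, 0.1609]
tcp_rot: [179.9, 0.2, 2.0]
contact_force: [-0.6, -0.1, -0.0]
width: 0.052
grip_force: 0.0
{'tm': array([0.52152646, 0.29642898], dtype=float32), 'yaw': np.float32(0.6293279), 'wid': np.float32(45.531796), 'riser': array([-0.04965433,  0.07694165]), 'block': array([-0.1102314 ,  0.53949195])} 2.792628349275232 [20. 20. 20. 20. 20. 20. 20. 20. 20. 20. 20. 20. 20. 19. 19. 19. 19. 19.
 19. 19. 19.] 0.2959237692188323
{'tm': array([0.44082454, 0.2932279 ], dtype=float32), 'yaw': np.float32(0.380642), 'wid': np.float32(49.96845), 'riser': array([-0.13022993,  0.08247506]), 'block': array([-0.18976451,  0.52543739])} 3.3186715189191314 [20. 20. 21. 21. 21. 21. 20. 20. 20. 20. 20. 20. 20. 21. 21. 21. 21. 21.
 21. 21. 21.] 0.2929943370874517
```

```bash
python3 -m pendant '[{"xyz":[-0.043,0,0],"rotation":[0,0,0]},{"xyz":[-0.05,0,0],"rotation":[0,0,0]},{"xyz":[-0.05,0,0],"rotation":[0,0,0]},{"xyz":[-0.04,0,0.01],"rotation":[0,0,0]},{"xyz":[-0.01,0,0.02],"rotation":[0,0,0]}]' 0.085
python3 -m pendant '[{"xyz":[0,0,0.02],"rotation":[0,0,0]},{"xyz":[0,0,0],"rotation":[0,0,0]},{"xyz":[0,0,0],"rotation":[0,0,0]},{"xyz":[0,0,0],"rotation":[0,0,0]}]'
python3 - <<'E'
from h import *
a,_=get_image("top");b,_=get_image("side")
A=cv2.resize(a[110:270,60:260],(400,320));B=cv2.resize(b[60:220,60:260],(400,320))
cv2.imwrite("pics/t4.png",np.hstack([A,B])[...,::-1])
E
```

```text
time: 7.3
tcp_pos: [0.4241, 0.2945, 0.1334]
tcp_rot: [-179.9, 0.2, 2.4]
contact_force: [0.9, 0.0, -0.6]
width: 0.0849
grip_force: 0.0
time: 7.7
tcp_pos: [0.4313, 0.2939, 0.1132]
tcp_rot: [-179.9, -0.1, 2.0]
contact_force: [-0.2, -0.8, -0.6]
width: 0.0852
grip_force: 0.0
```

View pics/t4.png

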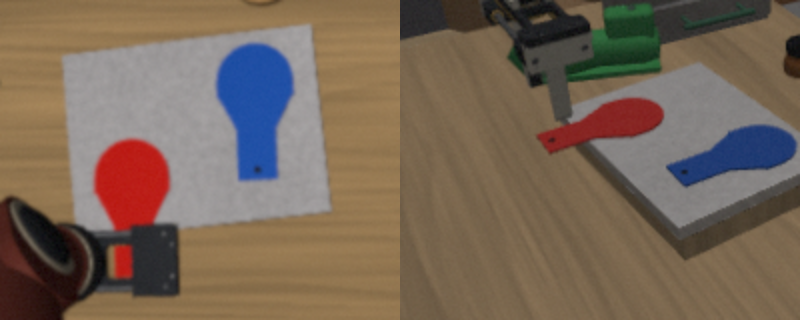

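The picture shows the open fingers straddling the tail in front of the near edge (left half, tail ~(125,262)), and red lying flat. Going down and gripping.

```bash
python3 -m pendant '[{"xyz":[0,0,0.02],"rotation":[0,0,0]},{"xyz":[0,0,0.02],"rotation":[0,0,0]},{"xyz":[0,0,0.02],"rotation":[0,0,0]},{"xyz":[0,0,0.011],"rotation":[0,0,0]},{"xyz":[0,0,0],"rotation":[0,0,0]}]'
python3 -m pendant '[{"xyz":[0,0,0],"rotation":[0,0,0]},{"xyz":[0,0,0],"rotation":[0,0,0]},{"xyz":[0,0,0],"rotation":[0,0,0]},{"xyz":[0,0,0],"rotation":[0,0,0]},{"xyz":[0,0,0],"rotation":[0,0,0]}]' 0.035 35
python3 -m pendant '[{"xyz":[0,0,0],"rotation":[0,0,0]},{"xyz":[0,0,0],"rotation":[0,0,0]},{"xyz":[0,0,0],"rotation":[0,0,0]}]'
```

```text
time: 8.3
tcp_pos: [0.4305, 0.293, 0.0403]
tcp_rot: [179.9, 0.1, 2.0]
contact_force: [0.5, 0.1, 0.4]
width: 0.085
grip_force: 0.0
time: 8.8
tcp_pos: [0.4312, 0.2936, 0.0416]
tcp_rot: [-180.0, -0.0, 2.0]
contact_force: [-0.6, -0.5, 0.1]
width: 0.0497
grip_force: 0.0
time: 9.1
tcp_pos: [0.4311, 0.2935, 0.0414]
tcp_rot: [-180.0, -0.0, 2.0]
contact_force: [-1.2, -0.1, 1.9]
width: 0.045
grip_force: 35.0
```

Gripped at 35 N. Lifting gently and checking.

```bash
python3 -m pendant '[{"xyz":[0,0,-0.004],"rotation":[0,0,0]},{"xyz":[0,0,-0.01],"rotation":[0,0,0]},{"xyz":[0,0,-0.015],"rotation":[0,0,0]},{"xyz":[0,0,-0.015],"rotation":[0,0,0]},{"xyz":[0,0,-0.01],"rotation":[0,0,0]}]'
python3 -m pendant '[{"xyz":[0,0,-0.006],"rotation":[0,0,0]},{"xyz":[0,0,0],"rotation":[0,0,0]},{"xyz":[0,0,0],"rotation":[0,0,0]}]'
cat >> h.py <<'E'
def held():
    a,d=get_image("top");i=a.astype(int)
    m=big((i[...,0]>i[...,1]+50)&(i[...,0]>i[...,2]+50)&(i[...,0]>120)&(np.arange(384)[:,None]<300))
    P,_=pts("top",cv2.erode(m.astype(np.uint8),np.ones((3,3)))>0,d)
    s=read_state();y=np.radians(s["tcp_rot"][2]);T=np.array([np.cos(y),np.sin(y)]);L=np.array([-T[1],T[0]])
    q=P[:,:2]-s["tcp_pos"][:2];X=q@T;Y=q@L;Z=P[:,2]-s["tcp_pos"][2]
    k=X>.045
    c=np.linalg.lstsq(np.c_[X[k],Y[k],np.ones(k.sum())],Z[k],rcond=None)[0]
    print("slope pitch,roll deg",np.degrees(np.arctan(c[:2])),"z at grip rel TCP",c[2],"front X",X.max(),"Y range of wide",Y[k].min(),Y[k].max(),k.sum())
    return a
E
python3 - <<'E'
from h import *
a=held();b,_=get_image("side")
A=cv2.resize(a[110:270,60:260],(400,320));B=cv2.resize(b[40:200,60:260],(400,320))
cv2.imwrite("pics/t5.png",np.hstack([A,B])[...,::-1])
E
```

```text
time: 9.6
tcp_pos: [0.4314, 0.2937, 0.0968]
tcp_rot: [-179.9, -0.1, 2.0]
contact_force: [1.1, 0.5, -0.3]
width: 0.0447
grip_force: 35.0
time: 9.9
tcp_pos: [0.4307, 0.2933, 0.101]
tcp_rot: [180.0, 0.0, 2.0]
contact_force: [0.3, -0.7, -0.0]
width: 0.045
grip_force: 35.0
slope pitch,roll deg [-1.53458303  0.12526938] z at grip rel TCP 0.022817458102965427 front X 0.13905303151608744 Y range of wide -0.04279267373738559 0.04345297056125187 1279
```

View pics/t5.png

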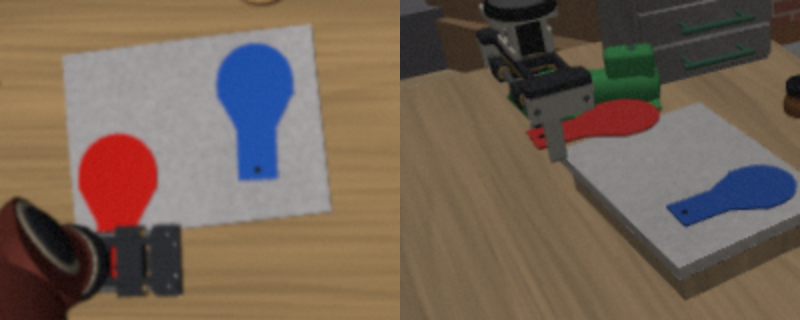

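The pattern is held straight, drooping only 1.5°, with the grip at pattern x ≈ -11.5 mm. Carrying it across now; target TCP is (0.467, -0.241), yaw -7.75°.

```bash
python3 -m pendant '[{"xyz":[0,0.005,-0.01],"rotation":[0,0,0]},{"xyz":[0,0.015,-0.01],"rotation":[0,0,0]},{"xyz":[0,0.025,-0.01],"rotation":[0,0,0]},{"xyz":[0,0.035,0],"rotation":[0,0,0]},{"xyz":[0.001,0.035,0],"rotation":[0,0,0]}]'
python3 -m pendant '[{"xyz":[0.002,0.035,0],"rotation":[0,0,0]},{"xyz":[0.002,0.035,0],"rotation":[0,0,0]},{"xyz":[0.002,0.035,0],"rotation":[0,0,0]},{"xyz":[0.002,0.035,0],"rotation":[0,0,0]},{"xyz":[0.002,0.035,0],"rotation":[0,0,0]}]'
python3 -m pendant '[{"xyz":[0.002,0.035,0],"rotation":[0,0,0]},{"xyz":[0.002,0.035,0],"rotation":[0,0,0]},{"xyz":[0.002,0.035,0],"rotation":[0,0,0]},{"xyz":[0.001,0.035,0],"rotation":[0,0,0]},{"xyz":[0,0.035,0],"rotation":[0,0,0]}]'
python3 -m pendant '[{"xyz":[0,0.03,0],"rotation":[0,0,2]},{"xyz":[0,0.025,0],"rotation":[0,0,3]},{"xyz":[0,0.012,0],"rotation":[0,0,3]},{"xyz":[0,0.003,0],"rotation":[0,0,1.75]},{"xyz":[0,0,0],"rotation":[0,0,0]}]'
python3 -m pendant '[{"xyz":[0,0,0],"rotation":[0,0,0]},{"xyz":[0,0,0],"rotation":[0,0,0]}]'
python3 - <<'E'
from h import *
held()
s=read_state();y=np.radians(s["tcp_rot"][2]);d=np.array([.4673,-.2407])-s["tcp_pos"][:2]
print("tool x,y to go",d@[np.cos(y),np.sin(y)],d@[np.sin(y),-np.cos(y)],s["tcp_rot"],s["tcp_pos"])
E
```

```text
time: 10.5
tcp_pos: [0.4363, 0.1764, 0.1324]
tcp_rot: [180.0, -0.1, 2.0]
contact_force: [-0.6, -0.2, -1.0]
width: 0.0449
grip_force: 35.0
time: 11.0
tcp_pos: [0.4518, 0.0012, 0.1322]
tcp_rot: [180.0, -0.1, 1.9]
contact_force: [0.4, 0.4, -1.0]
width: 0.0448
grip_force: 35.0
time: 11.5
tcp_pos: [0.4644, -0.1734, 0.1322]
tcp_rot: [179.9, -0.0, 1.9]
contact_force: [1.1, 0.0, -0.2]
width: 0.0451
grip_force: 35.0
time: 12.0
tcp_pos: [0.465, -0.24, 0.1314]
tcp_rot: [-180.0, 0.0, -7.8]
contact_force: [-0.8, 0.0, -1.1]
width: 0.0445
grip_force: 35.0
time: 12.2
tcp_pos: [0.4656, -0.2388, 0.1313]
tcp_rot: [-179.9, 0.0, -7.6]
contact_force: [1.2, 0.5, -0.8]
width: 0.0446
grip_force: 35.0
slope pitch,roll deg [-2.17502932  3.86480908] z at grip rel TCP 0.022083092564887503 front X 0.13973402679282917 Y range of wide -0.07269130313847132 0.042879358636731243 1337
tool x,y to go 0.0018794160676756824 0.0013703979380659495 [-1.79954401e+02  1.02709291e-02 -7.59500281e+00] [ 0.4656182  -0.23909322  0.13129694]
```

Position is within 2 mm (the roll reading comes from block wood caught in the mask). Correcting and lowering to just above the blank.

```bash
python3 -m pendant '[{"xyz":[0.002,0.001,0.015],"rotation":[0,0,0]},{"xyz":[0,0,0.025],"rotation":[0,0,0]},{"xyz":[0,0,0.025],"rotation":[0,0,0]},{"xyz":[0,0,0.015],"rotation":[0,0,0]},{"xyz":[0,0,0.006],"rotation":[0,0,0]}]'
python3 -m pendant '[{"xyz":[0,0,0],"rotation":[0,0,0]},{"xyz":[0,0,0],"rotation":[0,0,0]},{"xyz":[0,0,0],"rotation":[0,0,0]}]'
python3 - <<'E'
from h import *
a,_=get_image("top");b,_=get_image("side")
A=cv2.resize(a[110:270,260:460],(400,320));B=cv2.resize(b[200:360,200:400],(400,320))
cv2.imwrite("pics/t6.png",np.hstack([A,B])[...,::-1])
E
```

```text
time: 12.75
tcp_pos: [0.4665, -0.2405, 0.0438]
tcp_rot: [-179.9, 0.2, -7.7]
contact_force: [-0.5, -0.3, -0.8]
width: 0.045
grip_force: 35.0
time: 13.05
tcp_pos: [0.468, -0.2421, 0.0462]
tcp_rot: [180.0, -0.1, -7.7]
contact_force: [0.9, 0.6, -0.6]
width: 0.0452
grip_force: 35.0
```

View pics/t6.png

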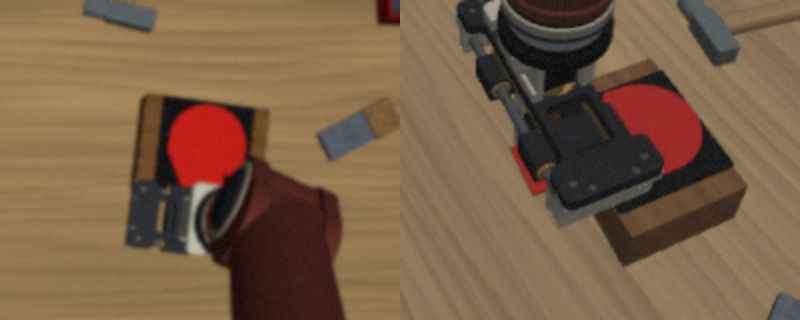

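Red's wide part sits over the blank, centred (left half: red 168–246 px, blank ~157–258 px). Lowering until it touches.

```bash
python3 -m pendant '[{"xyz":[0,0,0.003],"rotation":[0,0,0]},{"xyz":[0,0,0.003],"rotation":[0,0,0]},{"xyz":[0,0,0],"rotation":[0,0,0]},{"xyz":[0,0,0],"rotation":[0,0,0]}]'
python3 -m pendant '[{"xyz":[0,0,0.002],"rotation":[0,0,0]},{"xyz":[0,0,0.002],"rotation":[0,0,0]},{"xyz":[0,0,0],"rotation":[0,0,0]},{"xyz":[0,0,0],"rotation":[0,0,0]}]'
python3 -m pendant '[{"xyz":[0,0,0.001],"rotation":[0,0,0]},{"xyz":[0,0,0],"rotation":[0,0,0]},{"xyz":[0,0,0],"rotation":[0,0,0]}]'
```

```text
time: 13.55
tcp_pos: [0.4671, -0.2418, 0.0391]
tcp_rot: [-180.0, 0.0, -7.7]
contact_force: [0.1, 0.5, -0.6]
width: 0.045
grip_force: 35.0
time: 13.95
tcp_pos: [0.4674, -0.2419, 0.0355]
tcp_rot: [180.0, -0.0, -7.7]
contact_force: [-0.2, 0.9, 2.2]
width: 0.045
grip_force: 35.0
time: 14.25
tcp_pos: [0.4674, -0.2419, 0.0345]
tcp_rot: [180.0, -0.0, -7.7]
contact_force: [-0.1, -0.1, 3.3]
width: 0.0447
grip_force: 35.0
```

Seated at about 3 N. Easing the grip, opening, then backing off upward.

```bash
python3 -m pendant '[{"xyz":[0,0,0],"rotation":[0,0,0]},{"xyz":[0,0,0],"rotation":[0,0,0]}]' 0.04 4
python3 -m pendant '[{"xyz":[0,0,0],"rotation":[0,0,0]},{"xyz":[0,0,0],"rotation":[0,0,0]},{"xyz":[0,0,0],"rotation":[0,0,0]},{"xyz":[0,0,0],"rotation":[0,0,0]},{"xyz":[0,0,0],"rotation":[0,0,0]}]' 0.08
python3 -m pendant '[{"xyz":[0,0,0],"rotation":[0,0,0]},{"xyz":[0,0,-0.005],"rotation":[0,0,0]},{"xyz":[0,0,-0.015],"rotation":[0,0,0]},{"xyz":[0,0,-0.03],"rotation":[0,0,0]},{"xyz":[0,0,-0.03],"rotation":[0,0,0]}]'
python3 -m pendant '[{"xyz":[0,0,-0.04],"rotation":[0,0,0]},{"xyz":[0,0.04,-0.03],"rotation":[0,0,0]},{"xyz":[0,0.05,0],"rotation":[0,0,0]},{"xyz":[0,0.05,0],"rotation":[0,0,0]},{"xyz":[0,0.04,0],"rotation":[0,0,0]}]'
python3 -m pendant '[{"xyz":[0,0.03,0],"rotation":[0,0,0]},{"xyz":[0,0,0],"rotation":[0,0,0]},{"xyz":[0,0,0],"rotation":[0,0,0]},{"xyz":[0,0,0],"rotation":[0,0,0]},{"xyz":[0,0,0],"rotation":[0,0,0]}]'
python3 - <<'E'
from h import *
a,d=get_image("top");b,_=get_image("side")
A=cv2.resize(a[110:270,260:460],(400,320));B=cv2.resize(b[200:360,200:400],(400,320))
cv2.imwrite("pics/t7.png",np.hstack([A,B])[...,::-1])
bx=(310,130,400,300);print(tail(a,.058,bx));m=mid(a,.058,bx);print(m["yaw"],m["widths_px"])
i=a.astype(int);k=(i[...,0]>i[...,1]+80)&(i[...,0]>i[...,2]+80);k[:,:310]=0;k[:,400:]=0;k[:130]=0;k[300:]=0
P,_=pts("top",cv2.erode(big(k).astype(np.uint8),np.ones((3,3)))>0,d)
c=np.linalg.lstsq(np.c_[P[:,:2]-P[:,:2].mean(0),np.ones(len(P))],P[:,2],rcond=None)[0];print("slopes,z",c,"x range",P[:,0].min(),P[:,0].max())
E
```

```text
time: 14.45
tcp_pos: [0.4674, -0.2419, 0.0341]
tcp_rot: [180.0, -0.0, -7.7]
contact_force: [0.8, -1.1, 0.8]
width: 0.0459
grip_force: 4.0
time: 14.95
tcp_pos: [0.4671, -0.2417, 0.0342]
tcp_rot: [-180.0, 0.0, -7.7]
contact_force: [-0.4, -0.6, 0.7]
width: 0.0786
grip_force: 0.0
time: 15.45
tcp_pos: [0.4667, -0.2416, 0.1151]
tcp_rot: [-180.0, 0.1, -7.7]
contact_force: [0.7, -0.4, 0.3]
width: 0.0802
grip_force: 0.0
time: 15.95
tcp_pos: [0.4416, -0.4235, 0.1852]
tcp_rot: [179.9, -0.0, -7.9]
contact_force: [0.1, -0.5, 0.6]
width: 0.0803
grip_force: 0.0
time: 16.45
tcp_pos: [0.4399, -0.448, 0.1844]
tcp_rot: [-179.9, -0.0, -7.6]
contact_force: [-0.0, -0.3, -0.4]
width: 0.0802
grip_force: 0.0
{'tm': array([ 0.47603187, -0.24087244], dtype=float32), 'yaw': np.float32(-8.719223), 'wid': np.float32(48.792343), 'riser': array([-0.15291102, -0.45230369]), 'block': array([-0.08285484,  0.0009633 ])}
-8.176552336074753 [21. 21. 21. 21. 21. 21. 21. 21. 21. 21. 21. 21. 21. 21. 21. 21. 21. 21.
 21. 20. 19.]
slopes,z [0.00151137 0.00216802 0.0575445 ] x range 0.44992035470528324 0.6040205293987577
```

View pics/t7.png

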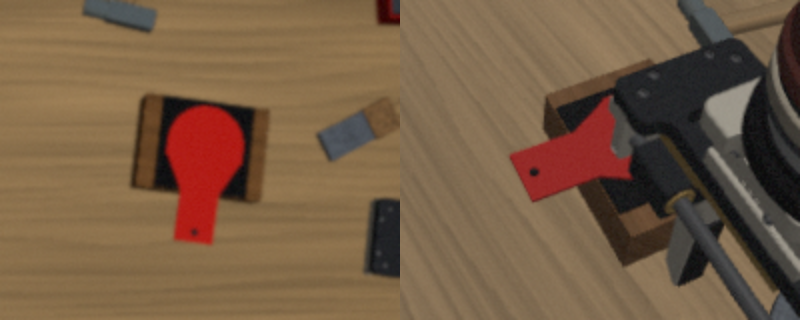

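The pattern lies flat and straight on the blank, with its tail (left half, ~(195,225)) over the near edge. Block-frame error is about 3 mm and 1 mm, yaw error under 1°, and the robot is clear.

```bash
python3 -c "from cell import *;print(close_job())"
```

```text
the job is handed in; nothing more can be done
None
```

The red pattern lies flat and let go on the rubber blank, tail over the block's near edge, about 3 mm and under 1° off target by the last picture; the blue pattern was not touched, and the job was handed in at about 16.5 s (no verdict came back).

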